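# Pin the mitre fence at its 30 degree stop

## Robot

A 6-joint arm with a two-finger parallel gripper is mounted at the origin on a cart in front of the work surface, level with it; the furniture and walls round the work are solid. World frame = base frame: x ahead of the robot, y to its left, z up, the work surface at z = 0. Lengths are in m, angles in rad, forces in N, time in s.
With the tool pointing down it reaches from about 0.35 to 0.85 m from the base axis. Payload 8.1 kg.
Tool frame: the origin (TCP) lies at the very end of the fingers, on their centre line; the grasp point (between the pads) lies 19 mm behind it (robot.pinch_z is the distance from the TCP to the grasp point, in m); y points along the fingers, x is the direction in which the jaws open and shut, and the axes are right-handed (so a half turn about y gives the same grasp; the last joint's range is limited). The gripper opens to 93 mm and grips with 3 to 60 N. Pads are 15 mm wide; open, the fingers measure 128 mm over their backs; the gripper's body (75 mm by 188 mm) begins 65 mm behind the grasp point.
Start: joints at [-1.223, 0.13, 1.488, -0, 1.523, -0.085], TCP at [0.252, -0.545, 0.219] pointing down, gripper open.
Joint ranges: [-2.96, 2.96], [-0.89, 2.26], [0.02, 2.5], [-1.34, 4.48], [0, 2.73], [-2.66, 2.66]. Speed limits (rad/s): [2.39, 2.39, 2.79, 3.14, 3.14, 3.14].

## Interface

Orientations are given as a rotation vector (axis times angle).
In Python, from plant import robot gives the robot as it stands.
- The arm moves only by the shell command python3 -m inch 'ROWS' [FORCE]. ROWS is JSON, a list of rows, each a list of 5 numbers: the closure, from -1 (fully open) to 1 (shut), then the shift along the world's x, y, z in m, then the turn about the world's z in rad. A call has 1 to 8 rows; each row is the pose to reach, as a shift and turn from the pose measured when the call began; what a row does not reach only later rows make up. A row lasts 1/8 s, in which the tool goes at most 62.5 mm and 10.7 degrees, less where a joint would pass 70% of its speed; a pose out of reach is approached as far as the arm can. A call with a gripper value outside its range is refused whole. The fingers move at their own pace and stop on an object; FORCE is the grip in N (left out, the last holds). Time passes only in rows, so rows that repeat a pose let the fingers close. It gives the time, the measured TCP pose, the force and the opening at its end, in the units of the state.
- robot.read_state(): the state, without advancing time (a new reading comes with each control period).
- robot.read_camera(name): name is "side" or "top"; returns a dict with "color" (480x640x3 uint8, red, green, blue), "mtx" (3x3 intrinsics, pixels), "dist_coeffs" ([k1, k2, p1, p2, k3] as OpenCV has them; the pictures are not rectified), "R" (3x3) and "t" (3): a world point X has camera coordinates R X + t. Camera axes: x right, y down, z forward; pixel columns grow to the right and rows downward; lengths in m; the calibration is good to about 2 mm. A picture is of the moment at which its call begins. There is no depth.
- robot.close_job(): hands the job in, once; it reports no verdict.
The state is a dict: "t": time; "q": joint angles; "dq": joint speeds; "joint_torque": joint torques, N m; "tool_pos": TCP position; "orientation": TCP orientation; "force": force on the tool from outside, world axes, zero at the start; "wrist_torque": the same for the moment, N m; "opening": finger opening in m.
Only numpy, scipy, OpenCV 4.12 (cv2) and the standard library are available. Lean on these libraries where they do the work, as an engineer would, in place of code of your own. Each camera call takes 0.05 s, during which the arm holds its last target. There are 200 camera calls.

## Task

Set this mitre jig to 30 degrees: swing its fence round towards you until the index pin stands over the third of the plate's four holes, counting from the square (0 degree) one. Then turn the pin's knob until its key drops into the slot of the brass bush, and push the pin fully home through fence and plate, so that the fence is locked there. Leave the other things on the saw table where they lie.

Things in the scene. Friction and masses are not known exactly. Their poses are not given: they have to be found in the camera images.
- mitre_jig: Mitre jig, fast on the table. Origin: on the fence's pivot axis at table level, z up; board x -150..50, y -45..185, 12 mm thick. On it, under the fence, a steel index plate (top at z 22): a curved strip with four 12 mm holes 130 mm from the pivot at nominal fence angles 0, 15, 30, 45 deg. It is trued to the blade, not the board: its holes lie up to 9 mm either way along the arc; feel for them.
- fence (a joint): Angle of the fence, rad. 0: the fence points from the pivot along the board's +y; grows as its free end swings counter-clockwise seen from above, towards the robot (-x); third hole nominally 0.524; stops at -0.12 and 0.92. Aluminium bar 40 mm wide, z 23..48 mm above the table, reaching 190 mm from the pivot. Stiff to turn (0.45 N m), stays where it is left. Starts between -0.08 and 0.2.
- index_pin (a joint): Depth of the index pin, m. 0: parked up; 0.004: key in the slot, tip on the index plate; 0.014: fully home through the plate. 10 mm steel pin upright in the fence, 130 mm from the pivot; slides stiffly (3 N), no spring, so it is pushed. Its round cross key rests on the rim of the brass bush until it is turned in line with the bush's slot, which runs along the fence.
- knob (a point): Centre of the pin's black oval knob: 26 mm wide along its x, 50 mm long along its y, 24 mm high; centre 94 mm above the table when parked, 80 mm when home. Its long axis lies as the key does. Parked 0.6 to 1.4 rad counter-clockwise (from above) from the slot's line, so it is turned clockwise; cannot go 0.3 rad past the slot. Below it the bush: 22 mm across, top 66 mm up; fence top 48 mm.
- offcut: a small wood offcut, 22x45x22 mm, lying on the jig's board; origin at the centre of its underside
- cork_block: a brown sanding block, 64x110x36 mm, on the saw table; origin under its centre
- wax_tin: a flat round black tin, 67 mm across, 32 mm high; origin under its centre
- caliper: a steel sliding caliper lying flat, 58x200x10 mm; origin under its centre
- push_stick: a wooden push stick lying flat behind the jig, 53x280x18 mm; origin under its centre
- router_handle_1: a black octagonal handle with a bright spindle, 35x174x36 mm, lying behind the blade; origin under its centre
- router_handle_2: the second such handle, 35x174x36 mm; origin under its centre

How it is judged:
By the outcome, as a careful person would: the job done as asked, in the order asked, and still so for the second after the job is handed in, with the robot touching nothing.
It also fails if it takes over 61 s, if anything falls off the work surface, if the arm or the gripper's body presses on something with over 40 N, if the wrist force passes 120 N, or if a joint passes its speed limit or range.

## Working session

There is one attempt and no reset: what is moved stays moved. The work goes in short steps, Python scripts to look and compute and a shell command to move; the robot and the scene stay as the last step left them, time stands still between calls to the robot, and variables do not carry over. Pictures are saved under pics/ and viewed, about 8 in all and at most 12, crops included, and the job is handed in when it is done.

```bash
mkdir -p pics; ls
python3 - <<'E'
from plant import robot
import cv2
for n in ("top","side"):
    c=robot.read_camera(n); cv2.imwrite(f"pics/{n}0.png",c["color"][:,:,::-1]); print(n,c["mtx"].tolist(),c["dist_coeffs"],c["R"].round(4).tolist(),c["t"])
s=robot.read_state(); print(s)
E
```

```text
pics
top [[459.9302644154057, 0.0, 318.04254231601243], [0.0, 459.9302644154057, 234.75394688325778], [0.0, 0.0, 1.0]] [-0.08508672  0.          0.          0.          0.        ] [[0.0208, -0.9998, 0.0042], [-0.9944, -0.0211, -0.1032], [0.1033, -0.002, -0.9946]] [-0.06950424  0.60578673  0.97855188]
side [[552.9639908324381, 0.0, 316.9863628852119], [0.0, 552.9639908324381, 237.5162338045676], [0.0, 0.0, 1.0]] [0.02592029 0.         0.         0.         0.        ] [[-0.9733, -0.2291, 0.0109], [-0.1034, 0.3955, -0.9126], [0.2048, -0.8894, -0.4087]] [0.57555026 0.16501868 0.79156825]
{'t': 0.1, 'q': array([-1.22335348e+00,  1.31062621e-01,  1.48916308e+00, -4.03497547e-05,
        1.52299579e+00, -8.54279032e-02]), 'dq': array([-0.00046611, -0.0023853 , -0.00338658, -0.00070101,  0.00029217,
       -0.00019531]), 'joint_torque': array([ 1.91504070e-03, -5.61339390e+01, -4.93094766e+01,  7.71362381e-02,
        2.90601369e-02, -6.38388269e-05]), 'tool_pos': array([ 0.25150457, -0.54418343,  0.21771011]), 'orientation': array([-1.38245321,  0.88567029, -0.88350809]), 'force': array([-0.33884409, -0.02536722, -0.71980105]), 'wrist_torque': array([-0.02473069,  0.03402852,  0.00981378]), 'opening': 0.09296424391087295}
```

View pics/top0.png

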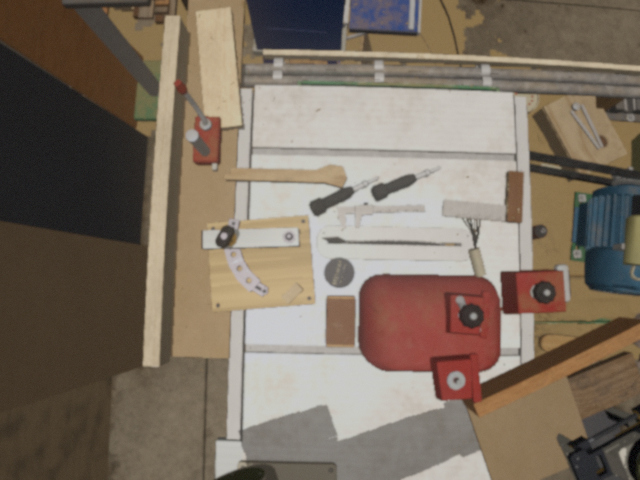

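View pics/side0.png

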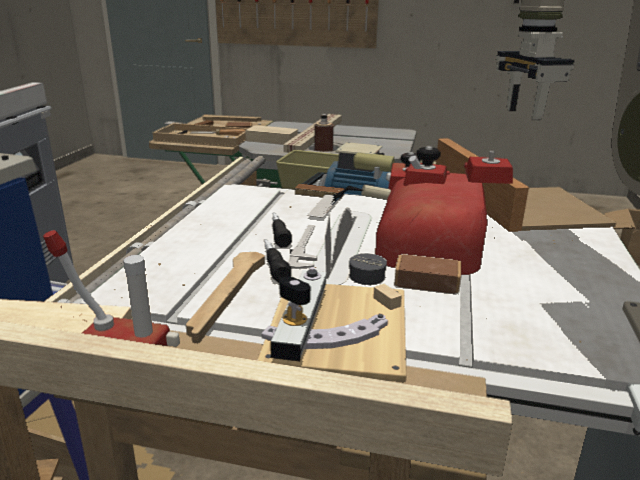

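Run:
```python
from plant import robot
from scipy.spatial.transform import Rotation as R
print(R.from_rotvec(robot.read_state()["orientation"]).as_matrix().round(3))
```

```text
[[ 0.419 -0.001  0.908]
 [-0.908  0.002  0.419]
 [-0.002 -1.     0.   ]]
```

```bash
cat > h.py <<'E'
from plant import robot
import cv2, numpy as np
def ray(c,uv,z):
    p=cv2.undistortPoints(np.array([[uv]],float),c["mtx"],np.array(c["dist_coeffs"]))[0,0]
    R=np.array(c["R"]);t=np.array(c["t"]);o=-R.T@t;d=R.T@np.array([*p,1])
    return o+d*(z-o[2])/d[2]
def proj(c,X):
    return cv2.projectPoints(np.array([X],float),cv2.Rodrigues(np.array(c["R"]))[0],np.array(c["t"]),c["mtx"],np.array(c["dist_coeffs"]))[0][0,0]
E
python3 - <<'E'
from h import *
c=robot.read_camera("top");im=c["color"][:,:,::-1]
for n,uv,z in (("pivot",(289,237),.05),("knob",(226,236),.106),("bTL",(207,220),.012),("bTR",(308,216),.012),("bBR",(313,301),.012),("bBL",(213,310),.012)): print(n,ray(c,uv,z).round(4))
a=cv2.resize(im[205:315,195:325],None,fx=6,fy=5.4,interpolation=cv2.INTER_CUBIC)
a=cv2.resize(im[210:315,195:325],None,fx=5.7,fy=5.7,interpolation=cv2.INTER_CUBIC)
cv2.imwrite("pics/c1.png",a)
E
```

```text
pivot [0.599  0.0057 0.05  ]
knob [0.5928 0.1309 0.106 ]
bTL [0.6373 0.1943 0.012 ]
bTR [ 0.651  -0.0334  0.012 ]
bBR [ 0.4618 -0.0487  0.012 ]
bBL [0.4367 0.1722 0.012 ]
```

View pics/c1.png

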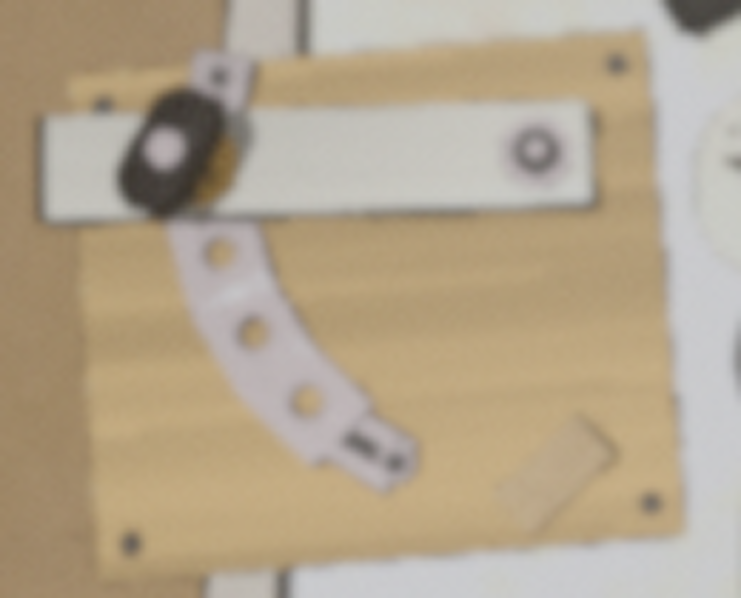

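Run:
```python
from h import *
c=robot.read_camera("top")
f=lambda u,v,z: ray(c,(195+(u+.5)/5.7-.5,210+(v+.5)/5.7-.5),z)
P=f(536,151,.054);P2=P[:2]; print("pivot",P)
for n,u,v in (("h1",221,251),("h2",252,333),("h3",308,401)):
    X=f(u,v,.022)[:2];d=X-P2; print(n,X,np.hypot(*d),np.arctan2(-d[0],d[1]))
K=f(165,149,.106);d=K[:2]-P2; print("knob",K,np.hypot(*d),np.arctan2(-d[0],d[1]))
# knob long axis via top ends, corner fence
a=f(190,92,.1);b=f(148,214,.1); print("knob ends",a,b,np.linalg.norm(a-b), np.arctan2(-(a-b)[0],(a-b)[1]))
e=f(42,168,.048);d=e[:2]-P2;print("fence end mid",e,np.hypot(*d),np.arctan2(-d[0],d[1]))
for u,v in ((40,118),(45,222),(592,102),(596,205)): print(f(u,v,.048))
for u,v in ((68,78),(648,30),(682,535),(103,578)): print("board",f(u,v,.012))
print("offcut",[f(u,v,.022).round(3) for u,v in ((582,417),(617,455),(535,528),(500,488))])
```

```text
pivot [0.6005775  0.00633803 0.054     ]
h1 [0.56216524 0.12964628] 0.1291527213775616 0.3019864277211924
h2 [0.53067899 0.11638917] 0.13037275330641718 0.5658618713976802
h3 [0.5049824  0.09375663] 0.12953931393791754 0.8300454842821485
knob [0.59329507 0.13593046 0.106     ] 0.1297968821705097 0.05613585027813212
knob ends [0.61472072 0.12896463 0.1       ] [0.57030223 0.14232994 0.1       ] 0.04638571111871597 -1.8630741558455468
fence end mid [0.59068047 0.19462267 0.048     ] 0.18854457337278654 0.052515835450020136
[0.60978466 0.19629042 0.048     ]
[0.57013904 0.19252499 0.048     ]
[ 0.6203127  -0.01403407  0.048     ]
[ 0.58114567 -0.01653149  0.048     ]
board [0.62982132 0.19501878 0.012     ]
board [ 0.65366519 -0.03391673  0.012     ]
board [ 0.45645804 -0.05158422  0.012     ]
board [0.43454909 0.1729052  0.012     ]
offcut [array([ 0.501, -0.012,  0.022]), array([ 0.487, -0.026,  0.022]), array([0.458, 0.005, 0.022]), array([0.473, 0.019, 0.022])]
```

```bash
python3 -m inch '[[-1,0,0,0.06,0],[-1,0,0,0.12,0.1],[-1,0.342,0.68,0.12,2.41],[-1,0.342,0.68,0.12,2.41],[-1,0.342,0.68,0.12,2.41],[-1,0.342,0.68,0.12,2.41],[-1,0.342,0.68,0.12,2.41],[-1,0.342,0.68,0.12,2.41]]' 10; python3 -c "
from h import *
s=robot.read_state();print(s['q'],s['tool_pos'])"
```

```text
t: 1.2
tool_pos: [0.4205, -0.2074, 0.3379]
orientation: [-1.57, -0.072, 0.074]
force: [0.6, -0.0, 0.5]
opening: 0.0929
[-5.67196612e-01 -2.43876405e-01  1.63348775e+00 -5.69653395e-04
  1.75258720e+00 -6.60210249e-01] [ 0.42049765 -0.20741046  0.33794959]
```

```bash
python3 -m inch '[[-1,0.173,0.343,0,1.18],[-1,0.173,0.343,0,1.18],[-1,0.173,0.343,0,1.18],[-1,0.173,0.343,0,1.18],[-1,0.173,0.343,0,1.18],[-1,0.173,0.343,-0.06,1.18],[-1,0.173,0.343,-0.14,1.18],[-1,0.173,0.343,-0.14,1.18]]' 10
python3 - <<'E'
from h import *
s=robot.read_state();q=s['q'];print(q[0]-q[5],s['tool_pos'])
for n in("top","side"):
    c=robot.read_camera(n);print(n,proj(c,s['tool_pos']),proj(c,[.593,.136,.094]))
    u,v=proj(c,[.593,.136,.1]).astype(int);im=c["color"][max(v-65,0):v+65,u-65:u+65,::-1]
    cv2.imwrite(f"pics/{n}1.png",cv2.resize(im,None,fx=3,fy=3))
a,b=cv2.imread("pics/top1.png"),cv2.imread("pics/side1.png");cv2.imwrite("pics/two1.png",np.hstack([a,b]))
E
```

```text
t: 2.2
tool_pos: [0.5922, 0.1368, 0.1941]
orientation: [-1.333, -0.986, 0.992]
force: [0.0, -0.3, 0.2]
opening: 0.0931
1.2753887820613043 [0.59223952 0.13675541 0.1941396 ]
top [213.55915384 231.46366827] [224.65557576 236.45750676]
side [293.59716365 222.53740194] [293.6684595  290.16098983]
```

View pics/two1.png

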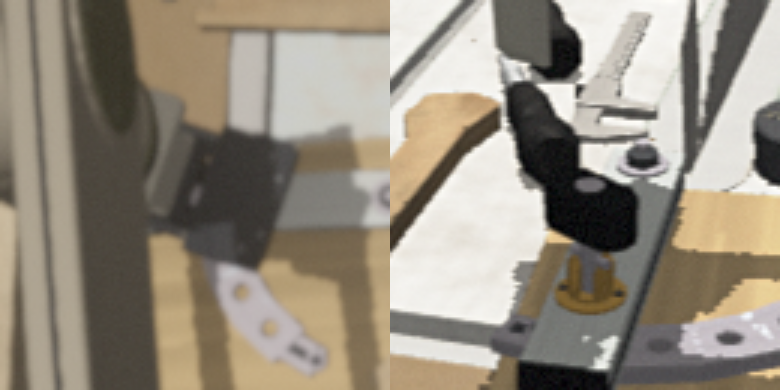

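```bash
python3 -m inch '[[-1,0,0,-0.06,0],[-1,0,0,-0.1,0],[-1,0,0,-0.119,0],[-1,0,0,-0.119,0],[1,0,0,-0.119,0],[1,0,0,-0.119,0],[1,0,0,-0.119,0],[1,0,0,-0.119,0]]' 20; python3 -m inch '[[1,0,0,0,0],[1,0,0,0,0],[1,0,0,0,0]]'; python3 -c "
from h import *
s=robot.read_state();q=s['q'];print(q[0]-q[5],s['tool_pos'],s['force'],s['wrist_torque'],s['opening'])"
```

```text
t: 3.3
tool_pos: [0.5902, 0.1361, 0.0728]
orientation: [-1.331, -0.98, 0.995]
force: [-0.8, 0.2, 0.1]
opening: 0.0574
t: 3.68
tool_pos: [0.5901, 0.1363, 0.0727]
orientation: [-1.33, -0.98, 0.995]
force: [0.5, 1.7, -0.7]
opening: 0.0284
1.2740887521578026 [0.59014231 0.13625522 0.07270722] [ 0.49227087  1.6763973  -0.67288742] [ 0.34493754 -0.22673086  0.012341  ] 0.02843636597524361
```

```bash
python3 -m inch '[[1,0,0,0,0],[1,0,0,0,0],[1,0,0,0,0]]' 25
python3 - <<'E'
from h import *
s=robot.read_state();q=s['q'];p=s['tool_pos'];print(q[0]-q[5],p,s['force'],s['wrist_torque'],s['opening'])
P=np.array([.6006,.0063]);d=p[:2]-P;a=np.arctan2(-d[0],d[1]);r=.130;print(a,np.hypot(*d))
a0=.056
for k in range(1,8):
    t=a0+.51*k/6;print(round(t-a0,3),(r*np.array([-np.sin(t)+np.sin(a0),np.cos(t)-np.cos(a0)])).round(4))
E
```

```text
t: 4.05
tool_pos: [0.5902, 0.1363, 0.0727]
orientation: [-1.33, -0.98, 0.995]
force: [0.0, 0.6, -0.7]
opening: 0.0283
1.274124584563706 [0.5901663  0.13627933 0.07269254] [ 0.01234612  0.62150451 -0.71995713] [ 0.21983538 -0.20904228  0.02186637] 0.02828065052238273
0.08010024268787855 0.130397420649742
0.085 [-0.011  -0.0011]
0.17 [-0.0219 -0.0031]
0.255 [-0.0325 -0.006 ]
0.34 [-0.0429 -0.0099]
0.425 [-0.0529 -0.0145]
0.51 [-0.0624 -0.0201]
0.595 [-0.0715 -0.0264]
```

```bash
python3 -m inch '[[1,-0.011,-0.0011,0,0.085],[1,-0.0219,-0.0031,0,0.17],[1,-0.0325,-0.006,0,0.255],[1,-0.0429,-0.0099,0,0.34],[1,-0.0529,-0.0145,0,0.425],[1,-0.0624,-0.0201,0,0.51],[1,-0.0624,-0.0201,0,0.51],[1,-0.0624,-0.0201,0,0.51]]' 25
python3 - <<'E'
from h import *
s=robot.read_state();q=s['q'];p=s['tool_pos'];print(q[0]-q[5],p,s['force'],s['wrist_torque'],s['opening'])
for n in("top","side"):
    c=robot.read_camera(n);u,v=proj(c,[.535,.12,.05]).astype(int);o=(u-65,v-65);print(n,o)
    cv2.imwrite(f"pics/{n}2.png",cv2.resize(c["color"][v-65:v+65,u-65:u+65,::-1],None,fx=3,fy=3,interpolation=cv2.INTER_CUBIC))
a,b=cv2.imread("pics/top2.png"),cv2.imread("pics/side2.png");cv2.imwrite("pics/two2.png",np.hstack([a,b]))
E
```

```text
t: 5.05
tool_pos: [0.5277, 0.1153, 0.0727]
orientation: [-1.1, -1.352, 1.373]
force: [-0.1, -5.5, 0.0]
opening: 0.0269
1.77948894633702 [0.52769125 0.11534339 0.07270163] [-0.11523811 -5.48118389  0.03724601] [-0.99205963 -0.11195448 -0.00948104] 0.026877306891043125
top (np.int64(170), np.int64(200))
side (np.int64(271), np.int64(252))
```

View pics/two2.png

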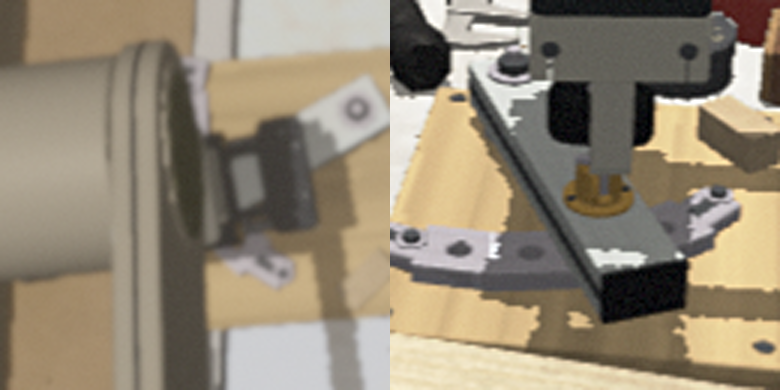

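Run:
```python
from h import *
c=robot.read_camera("side")
g=lambda x,y,o:((x+1-390)/3-.5+o[0],(y+1)/3-.5+o[1])
P=ray(c,g(513,72,(271,252)),.048);print("pivot",P)
P0=np.array([.6006,.0063])
u,v=proj(c,[.593,.136,.1]).astype(int)
for n,x,y,o in(("b0",591,298,(u-65,v-65)),("b1",599,197,(271,252))):
  for z in(.048,.051):
    X=ray(c,g(x,y,o),z)[:2];d=X-P0;print(n,X,np.hypot(*d),np.arctan2(-d[0],d[1]))
# fence free-end top corners
e=[ray(c,g(x,y,(271,252)),.048)[:2] for x,y in((601,270),(685,262))]
m=sum(e)/2;d=m-P0;print(e,np.hypot(*d),np.arctan2(-d[0],d[1]));w=e[0]-e[1];print("from end edge",w,np.arctan2(w[1],w[0]),)
# visible plate holes
for x,y in((459,247),(533,253)):
  X=ray(c,g(x,y,(271,252)),.022)[:2];d=X-P0;print("hole",X,np.hypot(*d),np.arctan2(-d[0],d[1]))
```

```text
pivot [0.59898986 0.00587362 0.048     ]
b0 [0.59088255 0.13862891] 0.1326852265275323 0.07330251982932848
b0 [0.58962671 0.1431455 ] 0.13728475287607916 0.0800162063818018
b1 [0.53055593 0.11625262] 0.1303677504520696 0.5672095214430694
b1 [0.52973121 0.12092912] 0.13476727893936857 0.5537264476622887
[array([0.5184675, 0.1738021]), array([0.48380071, 0.15878784])] 0.18839282197410404 0.5562093365346019
from end edge [0.03466678 0.01501426] 0.4087132417136475
hole [0.59351611 0.13488785] 0.12878283201584934 0.0550342592454351
hole [0.55849542 0.13116483] 0.13177260956861878 0.32522763762494006
```

```bash
python3 -m inch '[[1,0,0.0005,0,-0.17],[1,0.0001,0.001,0,-0.34],[1,0.0002,0.0016,0,-0.51],[1,0.0004,0.0021,0,-0.68],[1,0.0006,0.0026,0,-0.85],[1,0.0009,0.003,0,-1.02],[1,0.0011,0.0033,0,-1.14],[1,0.0011,0.0033,0,-1.14]]' 25
python3 - <<'E'
from h import *
s=robot.read_state();q=s['q'];p=s['tool_pos'];print(q[0]-q[5],p,s['force'],s['wrist_torque'],s['opening'])
for n in("top","side"):
    c=robot.read_camera(n);u,v=proj(c,[.535,.12,.05]).astype(int);o=(u-65,v-65);print(n,o)
    cv2.imwrite(f"pics/{n}3.png",cv2.resize(c["color"][v-65:v+65,u-65:u+65,::-1],None,fx=3,fy=3,interpolation=cv2.INTER_CUBIC))
a,b=cv2.imread("pics/top3.png"),cv2.imread("pics/side3.png");cv2.imwrite("pics/two3.png",np.hstack([a,b]))
E
```

```text
t: 6.2
tool_pos: [0.5293, 0.1194, 0.0727]
orientation: [-1.503, -0.495, 0.508]
force: [2.8, 2.4, -1.2]
opening: 0.0265
0.6434655720470419 [0.5293288  0.11937115 0.07273992] [ 2.79335208  2.43950182 -1.20502175] [ 0.24574854 -0.49582334  0.00576764] 0.026539673556136265
top (np.int64(170), np.int64(200))
side (np.int64(271), np.int64(252))
```

View pics/two3.png

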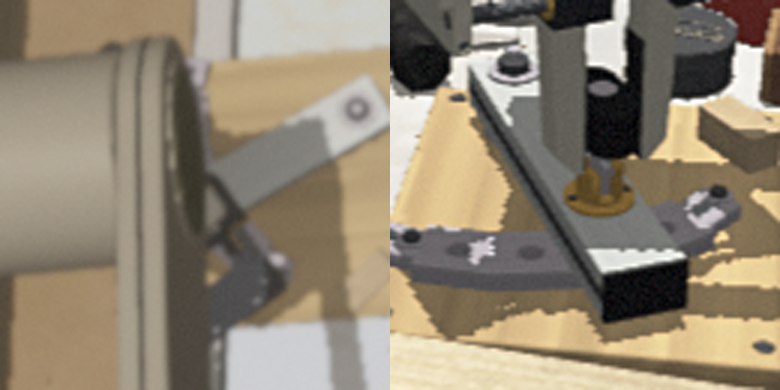

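```bash
python3 -m inch '[[1,0,0,-0.002,0],[1,0,0,-0.002,-0.04],[1,0,0,-0.003,-0.07],[1,0,0,-0.004,-0.09],[1,0,0,-0.004,-0.09]]' 25; python3 -c "
from h import *
s=robot.read_state();q=s['q'];print(q[0]-q[5],s['tool_pos'],s['force'],s['wrist_torque'],s['opening'])"
```

```text
t: 6.92
tool_pos: [0.5294, 0.1194, 0.0689]
orientation: [-1.518, -0.428, 0.44]
force: [2.6, 2.5, 1.5]
opening: 0.0266
0.5567756298505508 [0.52937697 0.11939041 0.06886794] [2.64013888 2.49385624 1.46522198] [ 0.28050753 -0.4378226   0.02015312] 0.026608284893938582
```

```bash
python3 -m inch '[[1,0,0,-0.002,0],[1,0,0,-0.003,0],[1,0,0,-0.003,0]]' 25; python3 -c "
from h import *
s=robot.read_state();q=s['q'];print(q[0]-q[5],s['tool_pos'],s['force'],s['wrist_torque'],s['opening'])"
```

```text
t: 7.3
tool_pos: [0.5292, 0.1193, 0.0657]
orientation: [-1.518, -0.428, 0.44]
force: [1.6, 1.9, 0.7]
opening: 0.027
0.5569182398444946 [0.52924582 0.1193042  0.06567172] [1.638361   1.86615848 0.70665432] [ 0.27207988 -0.33498322  0.05460178] 0.026966903053491132
```

```bash
python3 -m inch '[[1,0,0,-0.002,0],[1,0,0,-0.004,0],[1,0,0,-0.006,0],[1,0,0,-0.007,0],[1,0,0,-0.008,0],[1,0,0,-0.008,0]]' 25
python3 - <<'E'
from h import *
s=robot.read_state();q=s['q'];print(q[0]-q[5],s['tool_pos'],s['force'],s['wrist_torque'],s['opening'])
c=robot.read_camera("side");u,v=proj(c,[.535,.12,.05]).astype(int)
cv2.imwrite("pics/side4.png",cv2.resize(c["color"][v-65:v+65,u-65:u+65,::-1],None,fx=4,fy=4,interpolation=cv2.INTER_CUBIC))
E
```

```text
t: 8.05
tool_pos: [0.5293, 0.1193, 0.0585]
orientation: [-1.518, -0.428, 0.44]
force: [-3.5, 1.9, 11.2]
opening: 0.0267
0.5570324776026366 [0.52928572 0.11929859 0.05853824] [-3.48244479  1.87509979 11.15712496] [0.02947136 0.63024173 0.02478207] 0.026703068976651954
```

View pics/side4.png

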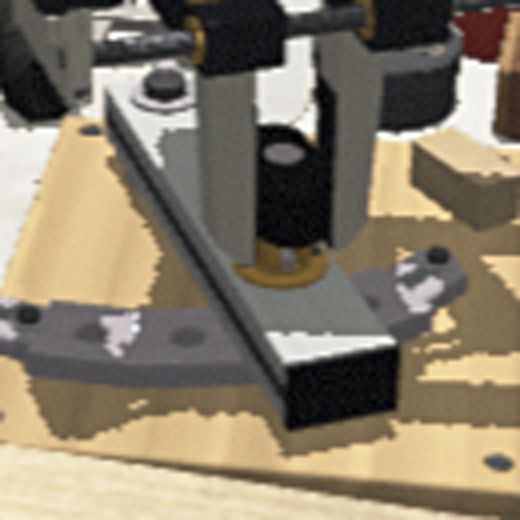

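```bash
python3 -m inch '[[1,0,0,-0.001,0],[1,0,0,-0.002,0],[1,0,0,-0.002,0]]' 25; python3 -m inch '[[-1,0,0,0.001,0],[-1,0,0,0.001,0],[-1,0,0,0.001,0],[-1,0,0,0.001,0],[-1,0,0,0.05,0],[-1,0,0,0.11,0],[-1,0,0,0.17,0],[-1,0,0,0.2,0]]'; python3 -m inch '[[-1,-0.06,-0.06,0.03,0],[-1,-0.12,-0.12,0.05,0],[-1,-0.15,-0.15,0.05,0],[-1,-0.15,-0.15,0.05,0],[-1,-0.15,-0.15,0.05,0]]'
python3 - <<'E'
from h import *
s=robot.read_state();print(s['tool_pos'],s['force'])
for n in("top","side"):
    c=robot.read_camera(n);u,v=proj(c,[.54,.1,.05]).astype(int);o=(u-65,v-65);print(n,o,"home knob top",proj(c,[.5309,.1161,.092]),"parked",proj(c,[.5309,.1161,.106]))
    cv2.imwrite(f"pics/{n}5.png",cv2.resize(c["color"][v-65:v+65,u-65:u+65,::-1],None,fx=3,fy=3,interpolation=cv2.INTER_CUBIC))
a,b=cv2.imread("pics/top5.png"),cv2.imread("pics/side5.png");cv2.imwrite("pics/two5.png",np.hstack([a,b]))
E
```

```text
t: 8.48
tool_pos: [0.5294, 0.1194, 0.0583]
orientation: [-1.518, -0.428, 0.44]
force: [-9.0, 0.5, 19.4]
opening: 0.0269
t: 9.48
tool_pos: [0.5307, 0.1195, 0.2627]
orientation: [-1.519, -0.432, 0.436]
force: [0.5, -0.2, -0.5]
opening: 0.0924
t: 10.1
tool_pos: [0.3801, -0.0318, 0.3135]
orientation: [-1.521, -0.431, 0.432]
force: [0.3, -0.8, 0.3]
opening: 0.0928
[ 0.38009703 -0.03175315  0.3134944 ] [ 0.27483452 -0.80226361  0.34682589]
top (np.int64(179), np.int64(198)) home knob top [233.25465673 266.83254151] parked [232.01769652 266.59730342]
side (np.int64(271), np.int64(244)) home knob top [341.17491239 290.0308812 ] parked [341.46908492 281.05008999]
```

View pics/two5.png

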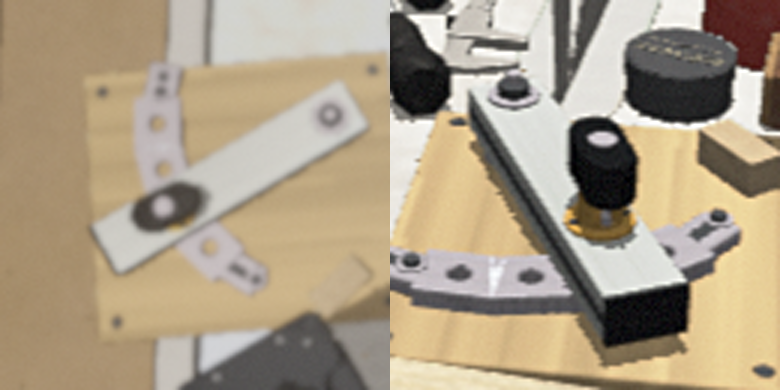

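```bash
python3 -c "
from plant import robot
print(robot.close_job())"
```

```text
the job is handed in; nothing more can be done
None
```

The jig is set at its third hole and locked: the index pin is pushed fully home. I handed the job in at about 10 s of the 61 s allowed.

I gripped the knob, swung the fence about 0.51 rad towards the robot and turned the knob about 1.22 rad clockwise to the slot. I then pushed the pin down, let go and backed the arm clear.

**Depth:** The pin went down 14.4 mm, against 14 mm expected. It stopped hard as the push rose to about 19 N.

**Position:** In the last pictures, two plate holes are free on the 0 degree side of the fence and one is free beyond it, so the pin is in the third hole. The knob lies along the fence, and its top shows at pixel row 290 in the side view, where 290.0 was predicted for home and 281 for parked.

**Angle:** The camera put the third hole at 0.566 rad from world +y, and the fence measured 0.554 to 0.567 before the push. That is about 0.46 rad against the board, because the plate sits some 8 mm along the arc from nominal, within the stated 9 mm.

**Other things:** The offcut, and what else shows in those pictures, looks undisturbed, though I did not measure it. No check disagreed. I did not nudge the fence to test the lock.

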